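# Dial the method number into a pump controller's thumbwheels and load it

### The job

Set the three thumbwheels of the pump controller to 4-1-3, reading from the robot's left to its right, by rubbing each spring-mounted wheel round with a light fingertip touch; never lean on a wheel so hard that it is strained against its stop. When all three read right, press the flat load button fully down and let it spring back; leave the other things on the bench where they are.

Things in the scene. Friction and masses are not known exactly. Their poses are not given: they have to be found in the camera images.
- unit: pump controller, a white box 150 mm deep (its x), 280 mm wide (its y), 70 mm high, fixed on the bench; origin under its centre, x away from the robot, y to the left, z up. Three black knurled thumbwheels stand out of its top in a row at x = 0, y = +50, 0, -50 mm: discs 80 mm in diameter, 26 mm wide, axis along y. A load button and a domed lamp stand at the two ends of the row
- slot_a (a point): point on the box's top face (70 mm above the bench) in the middle of the left wheel's slot, straight below the top of that wheel. The wheels are not seated alike: the top of each lies anywhere from 24 to 40 mm above this face, each its own, to be found by touch
- slot_b (a point): the same for the middle wheel. Every wheel rides on a spring plunger that gives straight down: it starts to give at about 3 N, gains 1 N per mm and is hard against its stop after 4 mm (about 7 N). More than 12 N between fingers and wheel strains it
- slot_c (a point): the same for the right wheel. A wheel turns against a plain friction brake without clicks (about 2 N at the rim, plus some drag with speed) and stays where it is left; a fingertip pressed on its top with 4 to 6.5 N and moved along the unit's x rubs it round, though it may slip. All wheels alike
- wheel_a (a joint): left wheel, first figure: angle in rad, 0 at number 0, 0.349 (20 degrees) per number; grows when the wheel's top is moved away from the robot (unit +x). Stops just beyond 0 and 5. A white line across the rim is the pointer; a fixed black disc 66 mm in diameter and 10 mm wide, centred 22 mm left (+y) of the wheel's middle, has six white ticks, the broad one nearest the robot is 0, the farthest is 5
- wheel_b (a joint): middle wheel, second figure, same meaning and scale; ticks 2 and 3 lie 10 degrees either side of the top
- wheel_c (a joint): right wheel, third figure, same meaning and scale
- load_top (a point): centre of the top of the load button: a flat round grey button 30 mm in diameter in a grey housing on top of the box, at one end of the row of wheels (left or right end, 115 mm from the middle); it goes straight down 6 mm against a spring that takes 5 N fully down, and springs back
- lamp: clear domed lamp 22 mm in diameter on a grey collar at the other end of the row (not a button); origin under its centre
- rack: orange rack of capped sample tubes, 96 x 72 mm, 96 mm high, loose; bystander, origin under its centre
- flask: white round reagent bottle 64 mm in diameter, 130 mm high, loose; bystander, origin under its centre
- notebook: blue notebook 200 x 150 x 18 mm, loose; bystander, origin under its centre
- tipbox: white box of pipette tips 80 x 110 x 45 mm, loose; bystander, origin under its centre
- load (a joint): the load button's travel in m: 0 up, 0.006 fully down

How it is judged:
By the outcome, as a careful person would: the job done as asked, in the order asked, and still so for the second after the job is handed in, with the robot touching nothing.
It also fails if it takes over 72 s, if anything falls off the work surface, if the arm or the gripper's body presses on something with over 40 N, if the wrist force passes 120 N, or if a joint passes its speed limit or range.

### The arm

A 7-joint arm with a two-finger parallel gripper is mounted at the origin on the work surface. World frame = base frame: x ahead of the robot, y to its left, z up, the work surface at z = 0. Lengths are in mm, angles in rad, forces in N, time in s.
With the tool pointing down it reaches from about 400 to 875 mm from the base axis. Payload 4.4 kg.
Tool frame: the origin (TCP) lies between the finger pads; the fingertips stand ctrl.tcp_to_tips ahead of it and the grasp point (between the pads) lies 8 mm behind it (ctrl.tcp_to_tips is the distance from the TCP to the fingertips, in mm); z points along the fingers, y is the direction in which the jaws open and shut (so a half turn about z gives the same grasp; the last joint's range is limited). The gripper opens to 85 mm and grips with 20 to 120 N. Pads are 22 mm wide; open, the fingers measure 114 mm over their backs; the gripper's body (76 mm by 85 mm) begins 54 mm behind the grasp point. The pads swing forward as they close: fully open they stand 13 mm farther back than shut.
Start: joints at [1.048, 0.628, 0.038, 1.517, -0.027, 0.996, -0.02], TCP at [286.729, -583.356, 242.313] pointing down, gripper open.
Joint ranges: [-3.06, 3.06], [-0.37, 2.12], [-1.25, 1.32], [0.18, 2.47], [-1.1, 4.24], [0.23, 1.98], [-2.94, 2.94]. Speed limits (rad/s): [2.57, 2.57, 3.14, 3.14, 3.14, 3.14, 3.14].

### API

Orientations are given as [roll, pitch, yaw] about the fixed x, y, z axes, in that order (R = Rz(yaw) Ry(pitch) Rx(roll)).
In Python, from cell import ctrl gives the robot as it stands.
- The arm moves only by the tool send_rows, never from a script. Its argument "rows" is a list of rows, each an object of numbers: "x", "y", "z": the shift along the world's x, y, z in cm; "roll": the turn about the world's z in degrees; "claw": the closure, from 0 (fully open) to 1 (shut). A call has 1 to 5 rows; each row is the pose to reach, as a shift and turn from the pose commanded when the call began; what a row does not reach only later rows make up. A row lasts 1/12 s, in which the tool goes at most 41.7 mm and 7.16 degrees, less where a joint would pass 70% of its speed; a pose out of reach is approached as far as the arm can. A call with a gripper value outside its range is refused whole. The fingers move at their own pace and stop on an object; the grip force is fixed at half the most. Time passes only in rows, so rows that repeat a pose let the fingers close. It gives the time, the measured TCP pose, the force and the opening at its end, in the units of the state.
- ctrl.read_state(): the state, without advancing time (a new reading comes with each control period).
- ctrl.get_image(name): name is "scene" or "top"; returns (picture, depth): 480x640x3 uint8, blue, green, red; 480x640 float32, mm along the optical axis (not along the pixel's ray), 0 where there is no reading.
- ctrl.get_calibration(name): a dict with "intrinsics" (3x3 intrinsics, pixels), "dist_coeffs" ([k1, k2, p1, p2, k3] as OpenCV has them; the pictures are not rectified), "T" (4x4, takes a point from camera to world coordinates). Camera axes: x right, y down, z forward; pixel columns grow to the right and rows downward; lengths in mm; the calibration is good to about 2 mm. A picture is of the moment at which its call begins. get_calibration takes no time and is no camera call.
- ctrl.finish_job(): hands the job in, once; it reports no verdict.
Trained networks look in the newest picture that a camera, given by its name, has taken for a name from the list of things; names that differ only in an ending like _2 or _b are one class to them, and where a whole thing is asked for, a point or a joint stands for the part that bears it (a point fixed in the world has none). Each returns a list of dicts, best first, with "confidence" (0 to 1); they miss things now and then, are a little off and sometimes report something else, mostly with a low value. They report only what shows in the picture. A call takes as long as a camera call.
- ctrl.recognise(camera, query): "uv" ([column, row] in pixels, amid what is visible of it).
- ctrl.regions_of(camera, query): "region" (480x640 bool, what is visible of it) and "uv" ([column, row] in pixels, amid what is visible of it).
- ctrl.place_of(camera, query): "uv" ([column, row] in pixels: a listed point, or the origin of a listed thing).
The state is a dict: "clock": time; "qpos": joint angles; "qd": joint speeds; "tau": joint torques, N m; "eef_pos": TCP position; "tool_rot": TCP orientation; "force": force on the tool from outside, world axes, zero at the start; "torque": the same for the moment, N m; "width": finger opening in mm.
Only numpy, scipy, OpenCV 4.12 (cv2) and the standard library are available. Lean on these libraries where they do the work, as an engineer would, in place of code of your own. Each camera call takes 0.05 s, during which the arm holds its last target. There are 200 camera calls.

## Working session

There is one attempt and no reset: what is moved stays moved. The work goes in short steps, Python scripts to look and compute and a tool call to move; the robot and the scene stay as the last step left them, time stands still between calls to the robot, and variables do not carry over. Pictures are saved under pics/ and viewed, on a budget of 10 in all, crops included, one or two more only if the job needs it, and the job is handed in when it is done.

Besides the shell and the picture viewer there is one more tool, called after "Request:" as name(argument=value, ...) on one line, values as JSON. send_rows: Moves the arm, as the interface text tells. Its arguments: {"type":"object","properties":{"rows":{"type":"array"}},"required":["rows"]}

```bash
mkdir -p pics; ls; cat > h.py <<'E'
import numpy as np, cv2
from cell import ctrl
def cal(n):
    c=ctrl.get_calibration(n); return np.array(c["intrinsics"],float),np.array(c["dist_coeffs"],float),np.array(c["T"],float)
def ray(n,uv):
    K,D,T=cal(n); p=cv2.undistortPoints(np.array(uv,float).reshape(-1,1,2),K,D).reshape(-1,2)
    d=np.c_[p,np.ones(len(p))]@T[:3,:3].T
    return T[:3,3],d
def atz(n,uv,z):
    o,d=ray(n,uv); return o+d*((z-o[2])/d[:,2])[:,None]
def proj(n,P):
    K,D,T=cal(n); Ti=np.linalg.inv(T); r,_=cv2.Rodrigues(Ti[:3,:3])
    return cv2.projectPoints(np.array(P,float).reshape(-1,1,3),r,Ti[:3,3],K,D)[0].reshape(-1,2)
E
python3 - <<'E'
from h import *
print(ctrl.tcp_to_tips, ctrl.read_state())
for n in("scene","top"):
    im,d=ctrl.get_image(n); cv2.imwrite(f"pics/{n}0.png",im); K,D,T=cal(n); print(n,K[0,0],T.round(2).tolist())
    for q in("unit","slot_a","slot_b","slot_c","load_top","lamp"):
        for r in ctrl.place_of(n,q)[:4]:
            u=r["uv"]; z={"unit":0,"lamp":0,"load_top":90}.get(q,70)
            print(q,np.round(u,1),round(r["confidence"],2),atz(n,u,z).round(1), d[int(u[1]),int(u[0])])
E
```

```text
pics
11.0 {'clock': 0.0, 'qpos': array([ 1.04817117,  0.6293275 ,  0.03844732,  1.51836728, -0.02700699,
        0.99629915, -0.01999158]), 'qd': array([ 5.58042758e-06, -2.16641752e-04, -5.08627798e-04,  7.23939584e-04,
        7.79761401e-05, -7.19600336e-05,  2.28529047e-05]), 'tau': array([-1.47359260e-04, -5.63386667e+01,  1.22607742e+00, -1.93440467e+01,
        1.09162283e-02,  1.05881039e-02, -1.15003218e-05]), 'eef_pos': array([ 286.4751944 , -582.79413642,  241.40146513]), 'tool_rot': array([-3.13970959e+00,  2.12003536e-05,  4.56825468e-01]), 'force': array([-0.55957758, -1.24715753,  0.21605605]), 'torque': array([ 0.01955078, -0.03515158,  0.00239156]), 'width': 85.49585427146086}
scene 511.5229599775166 [[0.43, 0.73, -0.53, 1053.86], [0.9, -0.35, 0.25, -325.35], [0.0, -0.59, -0.81, 929.1], [0.0, 0.0, 0.0, 1.0]]
unit [346.9 274.6] 0.69 [[540.6 -26.5   0. ]] 1017.5065
unit [322.3 261. ] 0.38 [[485.9 -59.2   0. ]] 997.969
slot_a [374.1 252.8] 0.82 [[556.1  25.3  70. ]] 1007.05304
slot_a [349.4 255.5] 0.82 [[540.3 -23.5  70. ]] 1013.1099
slot_a [322.7 263.7] 0.62 [[535.  -8
[... 741 characters left out ...]
0]]
unit [295.  221.5] 0.59 [[548.2 -27.9   0. ]] 1089.2626
slot_a [295.4 222.6] 0.88 [[539.3 -32.4  70. ]] 1090.6039
slot_a [273.8 214.4] 0.63 [[559.8  20.1  70. ]] 1078.5455
slot_a [312.9 225.5] 0.57 [[531.9 -74.9  70. ]] 1077.7122
slot_b [295.4 222.6] 0.88 [[539.3 -32.4  70. ]] 1090.6039
slot_b [273.8 214.4] 0.63 [[559.8  20.1  70. ]] 1078.5455
slot_b [312.9 225.5] 0.57 [[531.9 -74.9  70. ]] 1077.7122
slot_c [295.4 222.6] 0.88 [[539.3 -32.4  70. ]] 1090.6039
slot_c [273.8 214.4] 0.63 [[559.8  20.1  70. ]] 1078.5455
slot_c [312.9 225.5] 0.57 [[531.9 -74.9  70. ]] 1077.7122
load_top [243.6 205.6] 0.49 [[579.4  90.5  90. ]] 1089.6476
lamp [342.4 234.9] 0.66 [[ 512.6 -150.     0. ]] 1085.7863
```

```bash
python3 - <<'E'
from h import *
a=cv2.imread("pics/scene0.png"); b=cv2.imread("pics/top0.png")
cv2.imwrite("pics/v1.png",np.vstack([cv2.resize(a[160:360,200:460],(780,600),interpolation=3)]))
cv2.imwrite("pics/v2.png",cv2.resize(b[120:330,160:440],(800,600),interpolation=3))
E
```

```text
(no output)
```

View pics/v1.png

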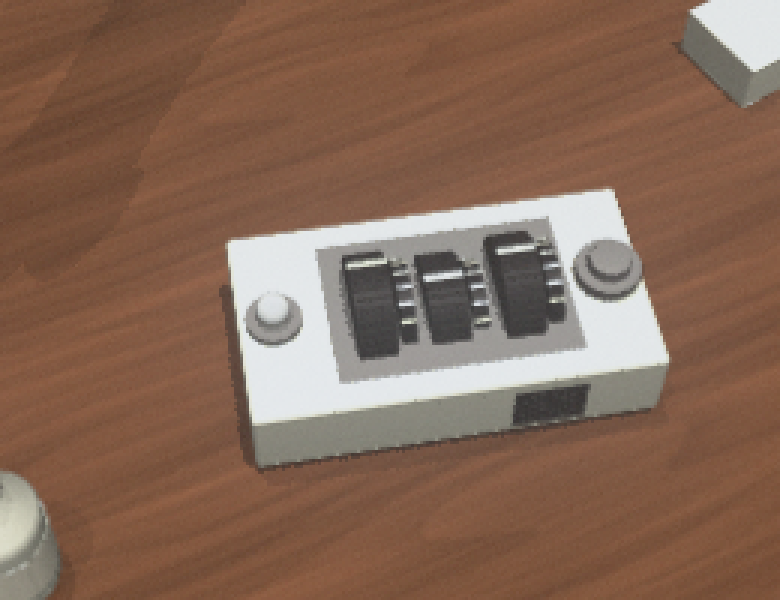

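View pics/v2.png

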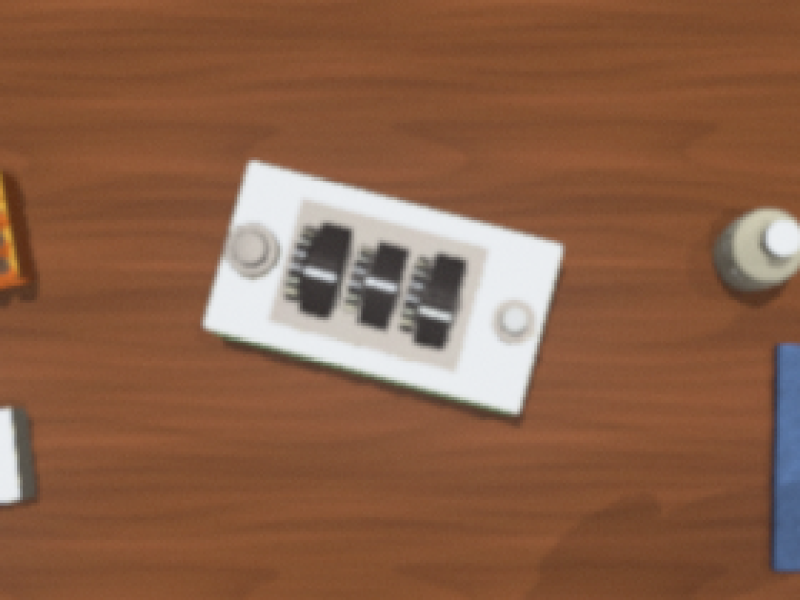

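The pictures show the unit yawed about -16°. The load button is at its left end, at about (249,250) in the top crop, and the lamp is at its right end. White pointers sit on all three wheels. Next I'll fit the pose and the wheel angles.

```bash
python3 - <<'E'
from h import *
from scipy.optimize import least_squares
im={n:cv2.imread(f"pics/{n}0.png") for n in("top","scene")}
obs={}
# top face corners: white mask -> rect
m=((im["top"].min(2)>185)).astype(np.uint8); m[:120]=0;m[330:]=0;m[:,:200]=0;m[:,375:]=0
m=cv2.morphologyEx(m,cv2.MORPH_OPEN,np.ones((3,3)))
c=max(cv2.findContours(m,0,2)[0],key=cv2.contourArea); 
q=cv2.approxPolyDP(cv2.convexHull(c),6,True).reshape(-1,2); print("top",q.tolist())
obs["top"]=q
sc=780/260
obs["scene"]=np.array([[229,240],[612,189],[668,362],[254,424]])/3+[200,160]
g=[(-75,140),(75,140),(75,-140),(-75,-140)]
def corners(p,z=70):
    R=np.array([[np.cos(p[2]),-np.sin(p[2])],[np.sin(p[2]),np.cos(p[2])]])
    return np.c_[np.array(g)@R.T+p[:2],np.full(4,z)]
def res(p,names):
    r=[]
    for n in names:
        P=proj(n,corners(p)); d=np.linalg.norm(P[:,None]-obs[n][None],axis=2); j=d.argmin(1); r.append((P-obs[n][j]).ravel())
    return np.concatenate(r)
for names in(["top"],["scene"],["top","scene"]):
    s=least_squares(res,[542,-30,-.28],args=(names,)); print(names,s.x.round(3),np.degrees(s.x[2]).round(2),abs(s.fun).max().round(2))
E
```

```text
top [[247, 177], [354, 205], [341, 263], [232, 234]]
['top'] [ 5.4672e+02 -2.7516e+01 -2.6100e-01] -14.98 2.79
['scene'] [ 5.47915e+02 -3.15560e+01 -2.77000e-01] -15.87 1.84
['top', 'scene'] [ 5.47188e+02 -2.97410e+01 -2.69000e-01] -15.43 3.83
```

```bash
cat > fit.py <<'E'
from h import *
from scipy.optimize import least_squares
def loc2w(p,L):
    L=np.array(L,float).reshape(-1,3); c,s=np.cos(p[2]),np.sin(p[2])
    return np.c_[L[:,0]*c-L[:,1]*s+p[0],L[:,0]*s+L[:,1]*c+p[1],L[:,2]]
G=[(75,140,70),(75,-140,70),(-75,-140,70),(-75,140,70)]
E
python3 - <<'E'
from fit import *
obs={"top":np.array([[250,160],[563,243],[520,415],[205,328]])/2.857+[160,120],
"scene":np.array([[668,362],[254,424],[229,240],[612,189]])/3+[200,160]}
f=lambda p,ns:np.concatenate([(proj(n,loc2w(p,G))-obs[n]).ravel() for n in ns])
for ns in(["top"],["scene"],["top","scene"]):
    s=least_squares(f,[542,-30,-.28],args=(ns,)); print(ns,s.x.round(3),np.degrees(s.x[2]).round(2),s.fun.round(1))
p=s.x
im=[cv2.imread("pics/top0.png"),cv2.imread("pics/scene0.png")]
D={}
out=[]
for n,i,(x0,y0,w,h) in(("top",im[0],(225,165,135,110)),("scene",im[1],(270,210,160,110))):
    k=5; v=cv2.resize(i[y0:y0+h,x0:x0+w],None,fx=k,fy=k,interpolation=cv2.INTER_CUBIC)
    for L,col in((G,(0,0,255)),([(0,y,70+z) for y in(50,0,-50) for z in(24,40)],(0,255,0)),([(0,115,85),(0,-115,85)],(255,0,0))):
        for u in proj(n,loc2w(p,L)): cv2.circle(v,tuple(np.int32((u-[x0,y0]+.5)*k)),3,col,-1)
    cv2.imwrite(f"pics/f_{n}.png",v)
_,d=ctrl.get_image("top"); K,Dd,T=cal("top")
for nm,y in zip("abc",(50,0,-50)):
    zz=[]
    for x in range(-30,31,6):
        u=proj("top",loc2w(p,[(x,y,100)]))[0].round().astype(int); 
        dd=d[u[1],u[0]]; ray_=ray("top",u); zz.append((ray_[0]+ray_[1][0]*dd)[2])
    print(nm,np.round(zz))
E
```

```text
['top'] [ 5.4537e+02 -3.0146e+01 -2.7000e-01] -15.44 [-0.2 -0.1  0.9  0.2  0.2 -0.3 -0.9  0.2]
['scene'] [ 5.47915e+02 -3.15560e+01 -2.77000e-01] -15.87 [ 1.8  0.2 -1.2  0.4 -1.5 -0.4  0.9 -0.9]
['top', 'scene'] [ 5.46652e+02 -3.08370e+01 -2.73000e-01] -15.66 [ 0.2 -0.8  1.3 -0.   0.3 -0.7 -0.7 -0.6  1.9 -0.6 -0.9 -0.1 -1.6 -0.7
  0.7 -1.6]
a [ 95.  97. 103. 102. 106. 107. 106. 107. 102.  98.  90.]
b [85. 90. 94. 94. 94. 95. 92. 90. 93. 84. 78.]
c [ 93. 100. 107. 107. 107. 107. 106. 104. 100. 101.  90.]
```

View pics/f_top.png

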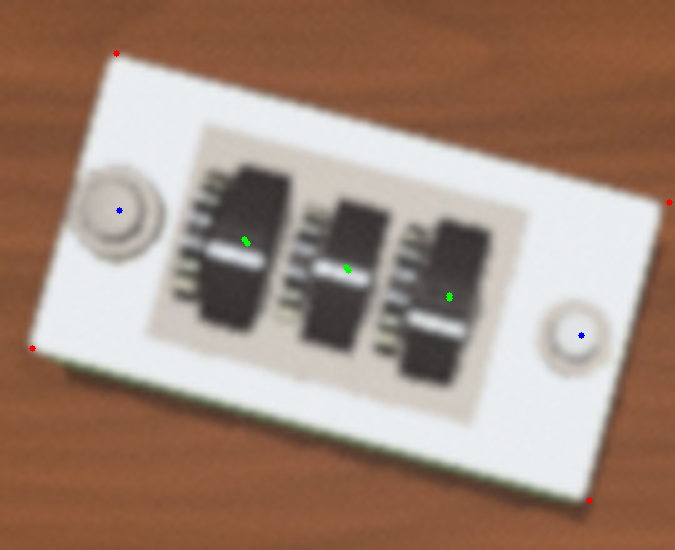

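View pics/f_scene.png

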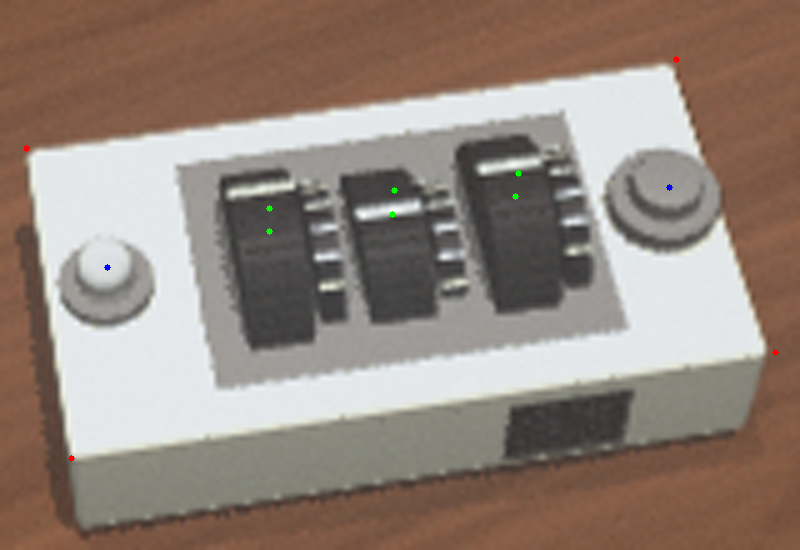

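```bash
cat > ang.py <<'E'
from fit import *
TOPS=dict(a=107,b=95,c=107)
Y=dict(a=50,b=0,c=-50)
def angle(n,p,w,uv,tops=TOPS,r=40,y=None):
    t=np.radians(np.linspace(-70,70,281)); y=Y[w] if y is None else y
    P=proj(n,loc2w(p,np.c_[r*np.sin(t),np.full(281,y),tops[w]-40+r*np.cos(t)]))
    # intersect along the unit's x only: compare component along the curve
    d=np.linalg.norm(P-np.array(uv),axis=1); i=d.argmin(); return (np.degrees(t[i])+50)/20,d[i]
E
python3 - <<'E'
from ang import *
for n,p,uvs,o in(("top",(545.4,-30.1,np.radians(-15.5)),dict(a=(236,257),b=(341,273),c=(437,325)),(225,165)),
             ("scene",(547.9,-31.5,np.radians(-15.8)),dict(a=(508,165),b=(388,209),c=(262,187)),(270,210))):
    for w,u in uvs.items():
        uv=np.array(u)/5+o-.4
        print(n,w,[np.round(v,2) for v in angle(n,p,w,uv)])
    for w in "abc":
        t=np.radians(np.arange(-50,51,20)); print(w,((proj(n,loc2w(p,np.c_[33*np.sin(t),np.full(6,Y[w]+22),TOPS[w]-40+33*np.cos(t)]))-o+.4)*5).round().tolist())
E
```

```text
top a [np.float64(1.98), np.float64(0.57)]
top b [np.float64(2.45), np.float64(1.04)]
top c [np.float64(1.52), np.float64(0.69)]
a [[188.0, 286.0], [191.0, 267.0], [196.0, 244.0], [203.0, 221.0], [210.0, 200.0], [216.0, 185.0]]
b [[291.0, 315.0], [294.0, 296.0], [300.0, 274.0], [306.0, 251.0], [313.0, 230.0], [318.0, 214.0]]
c [[390.0, 340.0], [394.0, 321.0], [400.0, 299.0], [406.0, 276.0], [412.0, 255.0], [417.0, 238.0]]
scene a [np.float64(1.85), np.float64(0.84)]
scene b [np.float64(2.25), np.float64(0.54)]
scene c [np.float64(1.3), np.float64(0.09)]
a [[552.0, 150.0], [559.0, 157.0], [566.0, 172.0], [573.0, 195.0], [578.0, 223.0], [582.0, 251.0]]
b [[431.0, 184.0], [436.0, 191.0], [442.0, 207.0], [448.0, 230.0], [453.0, 257.0], [457.0, 286.0]]
c [[312.0, 184.0], [316.0, 191.0], [321.0, 207.0], [326.0, 230.0], [331.0, 258.0], [334.0, 287.0]]
```

Request:
send_rows(rows=[{"x": 1.6, "y": 3.66, "z": 0, "roll": 4.8, "claw": 1}, {"x": 3.2, "y": 7.32, "z": 0, "roll": 9.6, "claw": 1}, {"x": 4.8, "y": 10.98, "z": 0, "roll": 14.4, "claw": 1}, {"x": 6.4, "y": 14.64, "z": 0, "roll": 19.2, "claw": 1}, {"x": 8, "y": 18.3, "z": 0, "roll": 24, "claw": 1}])

```text
clock: 1.17
eef_pos: [367.2, -398.7, 242.5]
tool_rot: [3.141, -0.0, 0.879]
force: [1.5, -0.2, 0.1]
width: 25.6
```

Request:
send_rows(rows=[{"x": 1.6, "y": 3.66, "z": 0, "roll": 4.8, "claw": 1}, {"x": 3.2, "y": 7.32, "z": 0, "roll": 9.6, "claw": 1}, {"x": 4.8, "y": 10.98, "z": 0, "roll": 14.4, "claw": 1}, {"x": 6.4, "y": 14.64, "z": 0, "roll": 19.2, "claw": 1}, {"x": 8, "y": 18.3, "z": 0, "roll": 24.2, "claw": 1}])

```text
clock: 1.58
eef_pos: [447.3, -215.7, 242.7]
tool_rot: [3.141, 0.0, 1.302]
force: [-0.1, 0.3, -0.3]
width: 0.1
```

Request:
send_rows(rows=[{"x": 1.6, "y": 3.66, "z": -1, "claw": 1}, {"x": 3.2, "y": 7.32, "z": -2, "claw": 1}, {"x": 4.8, "y": 10.98, "z": -3, "claw": 1}, {"x": 6.4, "y": 14.64, "z": -4, "claw": 1}, {"x": 8, "y": 18.3, "z": -5, "claw": 1}])

```text
$.rows[0]: bad value
```

Request:
send_rows(rows=[{"x": 1.2, "y": 2.75, "z": -2, "claw": 1}, {"x": 2.3, "y": 5.5, "z": -4, "claw": 1}, {"x": 2.3, "y": 5.5, "z": -6, "claw": 1}, {"x": 2.3, "y": 5.5, "z": -6.2, "claw": 1}, {"x": 2.3, "y": 5.5, "z": -6.2, "claw": 1}])

```text
$.rows[0]: bad value
```

```bash
python3 - <<'E'
from h import *
F=[]
for i in range(6):
    ctrl.get_image("top"); s=ctrl.read_state(); F.append(s["force"])
print(np.round(F,2), s["eef_pos"].round(2), np.degrees(s["tool_rot"]).round(2), s["width"], s["clock"])
E
```

```text
[[ 2.84  7.73 -1.03]
 [-0.55 -0.19 -0.4 ]
 [ 0.16 -0.25 -0.71]
 [ 0.06 -1.02 -0.81]
 [-0.55 -1.09 -0.17]
 [ 0.65 -0.23  0.44]] [ 446.18 -218.69  242.32] [-1.7999e+02  5.0000e-02  7.4240e+01] 0.07663071673675834 1.8833
```

Request:
send_rows(rows=[{"x": 1.6, "y": 3.66, "z": -1, "roll": 0, "claw": 1}, {"x": 3.2, "y": 7.32, "z": -2, "roll": 0, "claw": 1}, {"x": 4.8, "y": 10.98, "z": -3, "roll": 0, "claw": 1}, {"x": 6.4, "y": 14.64, "z": -4, "roll": 0, "claw": 1}, {"x": 8, "y": 18.3, "z": -5, "roll": 0, "claw": 1}])

```text
clock: 2.3
eef_pos: [527.2, -35.1, 191.8]
tool_rot: [3.141, 0.001, 1.293]
force: [1.2, 0.5, -0.3]
width: 0.0
```

Request:
send_rows(rows=[{"x": 1.2, "y": 2.75, "z": -2, "roll": 0, "claw": 1}, {"x": 2.3, "y": 5.5, "z": -4, "roll": 0, "claw": 1}, {"x": 2.3, "y": 5.5, "z": -6, "roll": 0, "claw": 1}, {"x": 2.3, "y": 5.5, "z": -6.2, "roll": 0, "claw": 1}, {"x": 2.3, "y": 5.5, "z": -6.2, "roll": 0, "claw": 1}])

```text
clock: 2.72
eef_pos: [548.6, 18.4, 129.1]
tool_rot: [-3.139, 0.003, 1.295]
force: [-0.2, 0.6, 0.1]
width: 0.1
```

```bash
cat > f.py <<'E'
from h import *
F=[];P=[]
for i in range(4):
    im,_=ctrl.get_image("scene"); s=ctrl.read_state(); F.append(s["force"]);P.append(s["eef_pos"])
print("F",np.mean(F[1:],0).round(2),np.array(F)[:,2].round(1),"P",np.mean(P[1:],0).round(2),np.degrees(s["tool_rot"]).round(1),s["clock"])
cv2.imwrite("pics/last.png",im)
E
python3 f.py; python3 -c "
import cv2;i=cv2.imread('pics/last.png');cv2.imwrite('pics/v5.png',cv2.resize(i[120:320,240:460],(770,700),interpolation=3)[:600])"
```

```text
F [-0.03  0.25  0.39] [-0.9  0.1  0.9  0.2] P [550.22  18.4  131.34] [179.9   0.   74.2] 2.9167
```

View pics/v5.png

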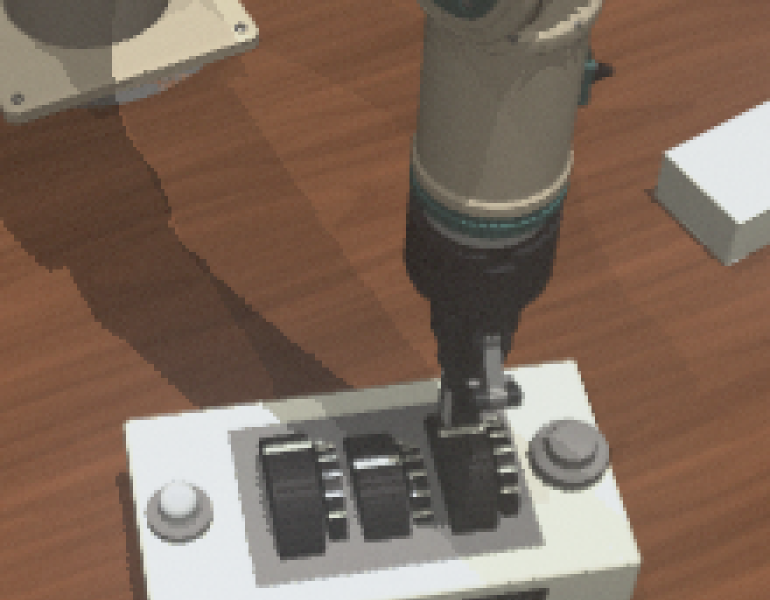

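Request:
send_rows(rows=[{"x": 0, "y": 0, "z": -0.4, "roll": 0, "claw": 1}, {"x": 0, "y": 0, "z": -0.8, "roll": 0, "claw": 1}, {"x": 0, "y": 0, "z": -0.9, "roll": 0, "claw": 1}, {"x": 0, "y": 0, "z": -0.9, "roll": 0, "claw": 1}])

```text
clock: 3.25
eef_pos: [549.4, 20.4, 121.1]
tool_rot: [-3.141, 0.0, 1.298]
force: [0.0, -0.0, 0.6]
width: 0.1
```

Request:
send_rows(rows=[{"x": 0, "y": 0, "z": -0.1, "roll": 0, "claw": 1}, {"x": 0, "y": 0, "z": -0.1, "roll": 0, "claw": 1}])

```text
clock: 3.42
eef_pos: [549.7, 20.7, 120.2]
tool_rot: [-3.142, -0.0, 1.298]
force: [0.6, -0.8, 0.3]
width: -0.0
```

Request:
send_rows(rows=[{"x": 0, "y": 0, "z": -0.1, "roll": 0, "claw": 1}, {"x": 0, "y": 0, "z": -0.1, "roll": 0, "claw": 1}])

```text
clock: 3.58
eef_pos: [549.7, 20.7, 119.2]
tool_rot: [-3.141, 0.0, 1.298]
force: [-0.2, 0.2, 0.2]
width: 0.4
```

Request:
send_rows(rows=[{"x": 0, "y": 0, "z": -0.1, "roll": 0, "claw": 1}, {"x": 0, "y": 0, "z": -0.1, "roll": 0, "claw": 1}])

```text
clock: 3.75
eef_pos: [549.7, 20.7, 118.2]
tool_rot: [-3.141, 0.0, 1.298]
force: [0.4, 0.7, -0.9]
width: -0.1
```

Request:
send_rows(rows=[{"x": 0, "y": 0, "z": -0.1, "roll": 0, "claw": 1}, {"x": 0, "y": 0, "z": -0.1, "roll": 0, "claw": 1}])

```text
clock: 3.92
eef_pos: [549.6, 20.6, 117.2]
tool_rot: [-3.141, 0.0, 1.298]
force: [0.5, 0.2, 1.1]
width: -0.1
```

Request:
send_rows(rows=[{"x": 0, "y": 0, "z": -0.1, "roll": 0, "claw": 1}, {"x": 0, "y": 0, "z": -0.1, "roll": 0, "claw": 1}])

```text
clock: 4.08
eef_pos: [549.8, 20.6, 116.4]
tool_rot: [3.141, -0.0, 1.298]
force: [-1.3, -0.5, 2.6]
width: -0.0
```

Request:
send_rows(rows=[{"x": 0, "y": 0, "z": -0.1, "roll": 0, "claw": 1}, {"x": 0, "y": 0, "z": -0.1, "roll": 0, "claw": 1}])

```text
clock: 4.25
eef_pos: [549.8, 20.6, 115.4]
tool_rot: [3.141, -0.0, 1.298]
force: [-0.7, -0.4, 3.0]
width: 0.2
```

```bash
python3 f.py
```

```text
F [-1.01  0.11  3.46] [4.3 2.5 3.7 4.2] P [549.8   20.65 115.47] [180.   -0.   74.4] 4.45
```

Request:
send_rows(rows=[{"x": 0, "y": 0, "z": -0.1, "roll": 0, "claw": 1}, {"x": 0, "y": 0, "z": -0.17, "roll": 0, "claw": 1}, {"x": 0, "y": 0, "z": -0.17, "roll": 0, "claw": 1}])

```text
clock: 4.7
eef_pos: [549.8, 20.7, 113.7]
tool_rot: [3.141, -0.0, 1.298]
force: [-0.1, -1.0, 5.0]
width: 0.0
```

```bash
python3 f.py
```

```text
F [-0.73 -0.    5.32] [5.  5.8 5.5 4.7] P [549.81  20.65 113.73] [180.   -0.   74.4] 4.9
```

Pressing at about 5.2 N, so I'll start the first stroke: 20 mm along unit +x.

Request:
send_rows(rows=[{"x": 0.193, "y": -0.054, "z": 0, "roll": 0, "claw": 1}, {"x": 0.385, "y": -0.108, "z": 0, "roll": 0, "claw": 1}, {"x": 0.578, "y": -0.161, "z": 0, "roll": 0, "claw": 1}, {"x": 0.77, "y": -0.215, "z": 0, "roll": 0, "claw": 1}, {"x": 0.963, "y": -0.269, "z": 0, "roll": 0, "claw": 1}])

```text
clock: 5.32
eef_pos: [558.9, 18.1, 113.6]
tool_rot: [-3.14, 0.0, 1.298]
force: [-2.1, 0.1, 6.5]
width: 0.1
```

Request:
send_rows(rows=[{"x": 0.193, "y": -0.054, "z": 0, "roll": 0, "claw": 1}, {"x": 0.385, "y": -0.108, "z": 0, "roll": 0, "claw": 1}, {"x": 0.578, "y": -0.161, "z": 0, "roll": 0, "claw": 1}, {"x": 0.77, "y": -0.215, "z": 0, "roll": 0, "claw": 1}, {"x": 0.963, "y": -0.269, "z": 0, "roll": 0, "claw": 1}])

```text
clock: 5.73
eef_pos: [568.7, 15.4, 113.6]
tool_rot: [-3.141, 0.0, 1.298]
force: [-1.4, 0.5, 4.1]
width: -0.3
```

```bash
python3 f.py
```

```text
F [-0.21  0.01  5.17] [5.3 4.4 5.1 6. ] P [569.23  15.19 113.71] [180.   -0.   74.4] 5.9333
```

Request:
send_rows(rows=[{"x": 0, "y": 0, "z": 0.4, "roll": 0, "claw": 1}, {"x": 0, "y": 0, "z": 2, "roll": 0, "claw": 1}, {"x": -1, "y": 0.27, "z": 3, "roll": 0, "claw": 1}, {"x": -2.9, "y": 0.8, "z": 4, "roll": 0, "claw": 1}, {"x": -2.9, "y": 0.8, "z": 4, "roll": 0, "claw": 1}])

```text
clock: 6.35
eef_pos: [537.1, 24.4, 154.7]
tool_rot: [-3.139, 0.0, 1.3]
force: [-0.2, 0.8, 0.3]
width: -0.2
```

```bash
cat > unw.py <<'E'
from ang import *
import sys
PP={"top":(545.4,-30.1,np.radians(-15.5)),"scene":(547.9,-31.5,np.radians(-15.8))}
def unwrap(im,n,w,tops=TOPS):
    t=np.radians(np.arange(-80,81,.5)); g=cv2.cvtColor(im,cv2.COLOR_BGR2GRAY).astype(np.float32); out=[]
    for r,ys in((40,np.linspace(-8,8,17)),(33,np.linspace(18.5,25.5,8))):
        L=np.array([(r*np.sin(a),Y[w]+y,tops[w]-40+r*np.cos(a)) for y in ys for a in t])
        u=proj(n,loc2w(PP[n],L)).astype(np.float32).reshape(len(ys),len(t),2)
        out.append(cv2.remap(g,u[...,0],u[...,1],cv2.INTER_LINEAR))
    return np.degrees(t),out
def peaks(t,row,k=4):
    from scipy.signal import find_peaks
    i,p=find_peaks(row,prominence=15); return [(round(t[j]/20+2.5,2),int(row[j])) for j in i]
if __name__=="__main__":
    for f,n in zip(sys.argv[1::2],sys.argv[2::2]):
        im=cv2.imread(f); st=[]
        for w in "abc":
            t,(A,B)=unwrap(im,n,w); print(n,w,"wheel",peaks(t,A.mean(0)),"ticks",peaks(t,B.mean(0))); st+=[np.repeat(A,3,0),np.repeat(B,3,0),np.zeros((12,A.shape[1]),np.float32)]
        S=np.vstack(st).astype(np.uint8); cv2.imwrite(f"pics/unw_{n}.png",cv2.resize(S,None,fx=2,fy=2))
E
python3 f.py; python3 unw.py pics/top0.png top pics/scene0.png scene; echo; python3 unw.py pics/last.png scene
python3 -c "
import cv2;i=cv2.imread('pics/last.png');cv2.imwrite('pics/v6.png',cv2.resize(i[200:320,260:420],(800,600),interpolation=3))"
```

```text
F [ 0.04 -0.28 -0.17] [-0.6  0.8 -0.2 -1.2] P [540.15  23.23 153.56] [180.   -0.   74.4] 6.55
top a wheel [(np.float64(2.05), 208)] ticks [(np.float64(0.1), 148), (np.float64(1.02), 137), (np.float64(2.05), 144), (np.float64(3.02), 141), (np.float64(4.1), 125)]
top b wheel [(np.float64(2.45), 206)] ticks [(np.float64(1.0), 135), (np.float64(2.05), 142), (np.float64(3.02), 146), (np.float64(4.08), 126)]
top c wheel [(np.float64(1.55), 206)] ticks [(np.float64(0.08), 152), (np.float64(1.0), 135), (np.float64(2.02), 142), (np.float64(3.0), 147), (np.float64(4.05), 125)]
scene a wheel [(np.float64(1.88), 217)] ticks [(np.float64(1.92), 155), (np.float64(2.88), 193), (np.float64(3.95), 194), (np.float64(4.88), 163)]
scene b wheel [(np.float64(2.3), 222)] ticks [(np.float64(0.65), 146), (np.float64(1.78), 154), (np.float64(2.88), 202), (np.float64(3.95), 181), (np.float64(4.88), 188)]
scene c wheel [(np.float64(1.42), 211), (np.float64(3.28), 86)] ticks [(np.float64(-0.23), 144), (np.float64(1.82), 156), (np.float64(2.9), 190), (np.float64(3.95), 200), (np.float64(4.97), 184)]

scene a wheel [(np.float64(3.38), 205)] ticks [(np.float64(-0.23), 119), (np.float64(1.92), 140), (np.float64(2.88), 187), (np.float64(3.95), 191), (np.float64(4.9), 154)]
scene b wheel [(np.float64(2.3), 222)] ticks [(np.float64(1.8), 101), (np.float64(2.88), 135), (np.float64(3.95), 133), (np.float64(4.88), 188)]
scene c wheel [(np.float64(1.42), 212), (np.float64(3.28), 85)] ticks [(np.float64(-0.23), 139), (np.float64(1.82), 156), (np.float64(2.9), 190), (np.float64(3.95), 201), (np.float64(4.97), 186)]
```

View pics/v6.png

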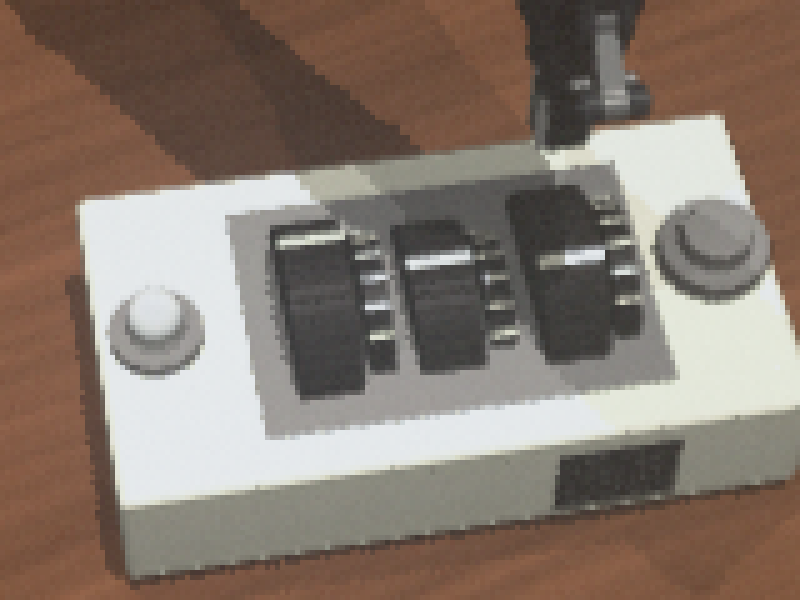

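Request:
send_rows(rows=[{"x": 1.53, "y": -0.43, "z": -1.5, "roll": 0, "claw": 1}, {"x": 1.53, "y": -0.43, "z": -3.3, "roll": 0, "claw": 1}, {"x": 1.53, "y": -0.43, "z": -3.6, "roll": 0, "claw": 1}, {"x": 1.53, "y": -0.43, "z": -3.8, "roll": 0, "claw": 1}, {"x": 1.53, "y": -0.43, "z": -4, "roll": 0, "claw": 1}])

```text
clock: 6.97
eef_pos: [555.6, 18.5, 113.8]
tool_rot: [3.141, 0.0, 1.298]
force: [-0.6, -1.5, 6.1]
width: 0.1
```

Request:
send_rows(rows=[{"x": 0, "y": 0, "z": 0, "roll": 0, "claw": 1}, {"x": 0.18, "y": -0.05, "z": 0, "roll": 0, "claw": 1}, {"x": 0.37, "y": -0.1, "z": 0, "roll": 0, "claw": 1}, {"x": 0.55, "y": -0.154, "z": 0, "roll": 0, "claw": 1}, {"x": 0.732, "y": -0.204, "z": 0, "roll": 0, "claw": 1}])

```text
clock: 7.38
eef_pos: [562.1, 16.8, 113.9]
tool_rot: [-3.141, 0.001, 1.298]
force: [-2.3, -1.6, 5.1]
width: -0.0
```

Request:
send_rows(rows=[{"x": 0, "y": 0, "z": 0, "roll": 0, "claw": 1}, {"x": 0, "y": 0, "z": 0.4, "roll": 0, "claw": 1}, {"x": 0, "y": 0, "z": 2, "roll": 0, "claw": 1}, {"x": -2, "y": 0.54, "z": 4, "roll": 0, "claw": 1}, {"x": -2, "y": 0.54, "z": 4, "roll": 0, "claw": 1}])

```text
clock: 7.8
eef_pos: [541.5, 24.0, 156.2]
tool_rot: [3.14, -0.002, 1.3]
force: [-0.4, 0.0, 0.4]
width: 0.0
```

```bash
python3 f.py;python3 unw.py pics/last.png scene
```

```text
F [ 0.57 -0.09 -0.43] [-0.1 -0.7 -0.1 -0.4] P [543.05  22.64 153.79] [180.   -0.   74.4] 8.0
scene a wheel [(np.float64(3.78), 203)] ticks [(np.float64(-0.23), 119), (np.float64(1.92), 139), (np.float64(2.88), 188), (np.float64(3.95), 190), (np.float64(4.9), 153)]
scene b wheel [(np.float64(2.3), 221)] ticks [(np.float64(1.8), 97), (np.float64(2.88), 134), (np.float64(3.95), 133), (np.float64(4.88), 186)]
scene c wheel [(np.float64(1.42), 212), (np.float64(3.28), 86)] ticks [(np.float64(-0.23), 137), (np.float64(1.82), 154), (np.float64(2.9), 190), (np.float64(3.95), 201), (np.float64(4.97), 185)]
```

Request:
send_rows(rows=[{"x": 1.47, "y": -0.4, "z": -1.5, "roll": 0, "claw": 1}, {"x": 1.47, "y": -0.4, "z": -3.3, "roll": 0, "claw": 1}, {"x": 1.47, "y": -0.4, "z": -3.6, "roll": 0, "claw": 1}, {"x": 1.47, "y": -0.4, "z": -3.8, "roll": 0, "claw": 1}, {"x": 1.47, "y": -0.4, "z": -4, "roll": 0, "claw": 1}])

```text
clock: 8.42
eef_pos: [557.5, 18.0, 113.7]
tool_rot: [-3.142, 0.0, 1.298]
force: [-0.1, 0.0, 6.1]
width: 0.2
```

Request:
send_rows(rows=[{"x": 0, "y": 0, "z": 0, "roll": 0, "claw": 1}, {"x": 0.12, "y": -0.034, "z": 0, "roll": 0, "claw": 1}, {"x": 0.24, "y": -0.067, "z": 0, "roll": 0, "claw": 1}, {"x": 0.37, "y": -0.103, "z": 0, "roll": 0, "claw": 1}, {"x": 0.37, "y": -0.103, "z": 0, "roll": 0, "claw": 1}])

```text
clock: 8.83
eef_pos: [560.9, 17.1, 114.0]
tool_rot: [-3.142, 0.0, 1.298]
force: [-1.8, 0.4, 4.6]
width: -0.1
```

Request:
send_rows(rows=[{"x": 0, "y": 0, "z": 0, "roll": 0, "claw": 1}, {"x": 0, "y": 0, "z": 0.4, "roll": 0, "claw": 1}, {"x": 0, "y": 0, "z": 2, "roll": 0, "claw": 1}, {"x": 0, "y": -3, "z": 4, "roll": 0, "claw": 1}, {"x": 0.3, "y": -5, "z": 4, "roll": 0, "claw": 1}])

```text
clock: 9.25
eef_pos: [566.0, -32.9, 156.7]
tool_rot: [3.136, -0.001, 1.3]
force: [1.0, -1.1, -0.7]
width: 0.3
```

```bash
python3 f.py;python3 unw.py pics/last.png scene
```

```text
F [-0.21  0.14 -0.09] [ 0.3  0.4 -0.6 -0.1] P [564.59 -35.1  154.01] [180.   -0.   74.3] 9.45
scene a wheel [(np.float64(3.9), 227)] ticks [(np.float64(-0.23), 133), (np.float64(1.92), 155), (np.float64(2.88), 195), (np.float64(3.95), 195), (np.float64(4.88), 166)]
scene b wheel [(np.float64(2.3), 136)] ticks [(np.float64(0.65), 101), (np.float64(1.78), 138), (np.float64(2.88), 198), (np.float64(3.95), 179), (np.float64(4.88), 168)]
scene c wheel [(np.float64(1.42), 137)] ticks [(np.float64(1.9), 100), (np.float64(2.9), 123), (np.float64(3.95), 142), (np.float64(4.97), 129)]
```

Request:
send_rows(rows=[{"x": -0.96, "y": 0, "z": -1, "roll": 0, "claw": 1}, {"x": -0.96, "y": 0, "z": -2.5, "roll": 0, "claw": 1}, {"x": -0.96, "y": 0, "z": -4, "roll": 0, "claw": 1}, {"x": -0.96, "y": 0, "z": -4.5, "roll": 0, "claw": 1}, {"x": -0.96, "y": 0, "z": -4.5, "roll": 0, "claw": 1}])

```text
clock: 9.87
eef_pos: [553.3, -31.3, 107.1]
tool_rot: [-3.138, -0.0, 1.3]
force: [-0.3, 0.7, 0.9]
width: -0.0
```

Request:
send_rows(rows=[{"x": 0, "y": 0, "z": -0.1, "roll": 0, "claw": 1}, {"x": 0, "y": 0, "z": -0.1, "roll": 0, "claw": 1}])

```text
clock: 10.03
eef_pos: [554.9, -32.1, 108.0]
tool_rot: [3.141, -0.001, 1.299]
force: [1.0, -0.2, 0.3]
width: -0.3
```

Request:
send_rows(rows=[{"x": 0, "y": 0, "z": -0.1, "roll": 0, "claw": 1}, {"x": 0, "y": 0, "z": -0.1, "roll": 0, "claw": 1}])

```text
clock: 10.2
eef_pos: [554.8, -32.6, 107.1]
tool_rot: [3.141, -0.0, 1.298]
force: [-0.3, -0.2, -0.1]
width: -0.2
```

Request:
send_rows(rows=[{"x": 0, "y": 0, "z": -0.1, "roll": 0, "claw": 1}, {"x": 0, "y": 0, "z": -0.1, "roll": 0, "claw": 1}])

```text
clock: 10.37
eef_pos: [554.5, -32.8, 105.8]
tool_rot: [3.141, -0.0, 1.298]
force: [-0.5, 0.4, 0.4]
width: -0.4
```

Request:
send_rows(rows=[{"x": 0, "y": 0, "z": -0.1, "roll": 0, "claw": 1}, {"x": 0, "y": 0, "z": -0.1, "roll": 0, "claw": 1}])

```text
clock: 10.53
eef_pos: [554.6, -32.8, 104.8]
tool_rot: [3.141, -0.0, 1.298]
force: [-0.0, 0.2, 3.6]
width: 0.2
```

Request:
send_rows(rows=[{"x": 0, "y": 0, "z": -0.1, "roll": 0, "claw": 1}, {"x": 0, "y": 0, "z": -0.17, "roll": 0, "claw": 1}, {"x": 0, "y": 0, "z": -0.17, "roll": 0, "claw": 1}])

```text
clock: 10.78
eef_pos: [554.6, -32.7, 103.1]
tool_rot: [3.141, -0.0, 1.298]
force: [0.5, 0.5, 3.5]
width: 0.3
```

```bash
python3 f.py
```

```text
F [-0.29  0.2   4.13] [3.9 4.4 4.4 3.6] P [554.59 -32.75 103.1 ] [180.   -0.   74.4] 10.9833
```

Request:
send_rows(rows=[{"x": 0, "y": 0, "z": -0.11, "roll": 0, "claw": 1}, {"x": -0.19, "y": 0.053, "z": -0.11, "roll": 0, "claw": 1}, {"x": -0.38, "y": 0.106, "z": -0.11, "roll": 0, "claw": 1}, {"x": -0.57, "y": 0.159, "z": -0.11, "roll": 0, "claw": 1}, {"x": -0.76, "y": 0.212, "z": -0.11, "roll": 0, "claw": 1}])

```text
clock: 11.4
eef_pos: [548.0, -30.9, 102.3]
tool_rot: [3.139, -0.001, 1.298]
force: [1.9, 0.0, 5.1]
width: 0.1
```

Request:
send_rows(rows=[{"x": -0.195, "y": 0.054, "z": 0, "roll": 0, "claw": 1}, {"x": -0.39, "y": 0.109, "z": 0, "roll": 0, "claw": 1}, {"x": -0.585, "y": 0.163, "z": 0, "roll": 0, "claw": 1}, {"x": -0.78, "y": 0.218, "z": 0, "roll": 0, "claw": 1}, {"x": -0.973, "y": 0.272, "z": 0, "roll": 0, "claw": 1}])

```text
clock: 11.82
eef_pos: [538.2, -28.1, 102.3]
tool_rot: [3.139, -0.001, 1.298]
force: [1.5, -0.8, 3.8]
width: -0.2
```

Request:
send_rows(rows=[{"x": 0, "y": 0, "z": 0, "roll": 0, "claw": 1}, {"x": 0, "y": 0, "z": 0.4, "roll": 0, "claw": 1}, {"x": 0, "y": 0, "z": 2, "roll": 0, "claw": 1}, {"x": -1.5, "y": 0.4, "z": 5, "roll": 0, "claw": 1}, {"x": -2, "y": 0.54, "z": 5, "roll": 0, "claw": 1}])

```text
clock: 12.23
eef_pos: [517.1, -21.8, 154.9]
tool_rot: [3.139, -0.001, 1.298]
force: [-0.7, -0.0, 0.0]
width: 0.2
```

```bash
python3 f.py;python3 unw.py pics/last.png scene
```

```text
F [ 0.13 -0.36 -0.42] [-0.4 -0.3 -0.4 -0.6] P [516.29 -22.33 151.73] [-179.9    0.    74.4] 12.4333
scene a wheel [(np.float64(3.9), 227)] ticks [(np.float64(-0.2), 137), (np.float64(1.92), 154), (np.float64(2.88), 192), (np.float64(3.92), 192), (np.float64(4.9), 154)]
scene b wheel [(np.float64(0.98), 146), (np.float64(3.78), 78)] ticks [(np.float64(0.65), 124), (np.float64(1.8), 138), (np.float64(2.88), 199), (np.float64(3.95), 179), (np.float64(4.88), 177)]
scene c wheel [(np.float64(1.42), 212), (np.float64(3.28), 85)] ticks [(np.float64(1.95), 129), (np.float64(2.9), 151), (np.float64(3.95), 198), (np.float64(4.97), 186)]
```

Request:
send_rows(rows=[{"x": 0.2, "y": -2.7, "z": 0, "roll": 0, "claw": 1}, {"x": 0.45, "y": -5.31, "z": -1, "roll": 0, "claw": 1}, {"x": 0.45, "y": -5.31, "z": -2.8, "roll": 0, "claw": 1}, {"x": 0.45, "y": -5.31, "z": -3.2, "roll": 0, "claw": 1}, {"x": 0.45, "y": -5.31, "z": -3.2, "roll": 0, "claw": 1}])

```text
clock: 12.85
eef_pos: [520.2, -75.2, 117.8]
tool_rot: [-3.137, 0.0, 1.298]
force: [0.2, 0.7, -0.3]
width: -0.2
```

Request:
send_rows(rows=[{"x": 0, "y": 0, "z": -0.1, "roll": 0, "claw": 1}, {"x": 0, "y": 0, "z": -0.1, "roll": 0, "claw": 1}])

```text
clock: 13.02
eef_pos: [521.9, -74.4, 118.9]
tool_rot: [-3.142, -0.001, 1.3]
force: [0.4, -0.7, 0.3]
width: 0.0
```

Request:
send_rows(rows=[{"x": 0, "y": 0, "z": -0.1, "roll": 0, "claw": 1}, {"x": 0, "y": 0, "z": -0.1, "roll": 0, "claw": 1}])

```text
clock: 13.18
eef_pos: [521.9, -74.9, 118.2]
tool_rot: [3.141, -0.0, 1.299]
force: [0.6, 0.1, -0.0]
width: -0.2
```

Request:
send_rows(rows=[{"x": 0, "y": 0, "z": -0.1, "roll": 0, "claw": 1}, {"x": 0, "y": 0, "z": -0.1, "roll": 0, "claw": 1}])

```text
clock: 13.35
eef_pos: [521.7, -75.4, 117.0]
tool_rot: [3.141, -0.0, 1.298]
force: [-0.1, 0.5, 0.2]
width: 0.3
```

Request:
send_rows(rows=[{"x": 0, "y": 0, "z": -0.1, "roll": 0, "claw": 1}, {"x": 0, "y": 0, "z": -0.1, "roll": 0, "claw": 1}])

```text
clock: 13.52
eef_pos: [521.8, -75.5, 116.0]
tool_rot: [3.141, -0.0, 1.298]
force: [0.3, 1.4, 3.5]
width: -0.2
```

Request:
send_rows(rows=[{"x": 0, "y": 0, "z": -0.1, "roll": 0, "claw": 1}, {"x": 0, "y": 0, "z": -0.18, "roll": 0, "claw": 1}, {"x": 0, "y": 0, "z": -0.25, "roll": 0, "claw": 1}, {"x": 0, "y": 0, "z": -0.25, "roll": 0, "claw": 1}])

```text
clock: 13.85
eef_pos: [521.8, -75.5, 113.4]
tool_rot: [3.141, -0.0, 1.298]
force: [-0.9, -0.7, 4.2]
width: 0.0
```

```bash
python3 f.py
```

```text
F [-0.48  0.36  4.93] [4.1 4.9 4.7 5.2] P [521.79 -75.51 113.51] [180.   -0.   74.4] 14.05
```

Stroke c +21 mm.

Request:
send_rows(rows=[{"x": 0.202, "y": -0.056, "z": 0, "roll": 0, "claw": 1}, {"x": 0.404, "y": -0.113, "z": 0, "roll": 0, "claw": 1}, {"x": 0.606, "y": -0.169, "z": 0, "roll": 0, "claw": 1}, {"x": 0.808, "y": -0.226, "z": 0, "roll": 0, "claw": 1}, {"x": 1.011, "y": -0.282, "z": 0, "roll": 0, "claw": 1}])

```text
clock: 14.47
eef_pos: [531.2, -78.1, 113.4]
tool_rot: [-3.14, 0.0, 1.298]
force: [-1.9, 1.3, 5.1]
width: -0.3
```

Request:
send_rows(rows=[{"x": 0.202, "y": -0.056, "z": 0, "roll": 0, "claw": 1}, {"x": 0.404, "y": -0.113, "z": 0, "roll": 0, "claw": 1}, {"x": 0.606, "y": -0.169, "z": 0, "roll": 0, "claw": 1}, {"x": 0.808, "y": -0.226, "z": 0, "roll": 0, "claw": 1}, {"x": 1.011, "y": -0.282, "z": 0, "roll": 0, "claw": 1}])

```text
clock: 14.88
eef_pos: [541.5, -81.0, 113.4]
tool_rot: [-3.141, 0.0, 1.298]
force: [-1.2, 0.7, 6.1]
width: -0.1
```

Request:
send_rows(rows=[{"x": 0, "y": 0, "z": 0, "roll": 0, "claw": 1}, {"x": 0, "y": 0, "z": 0.4, "roll": 0, "claw": 1}, {"x": 0, "y": 0, "z": 2, "roll": 0, "claw": 1}, {"x": -1, "y": -3, "z": 5, "roll": 0, "claw": 1}, {"x": -2, "y": -7, "z": 6, "roll": 0, "claw": 1}])

```text
clock: 15.3
eef_pos: [524.5, -145.3, 175.1]
tool_rot: [3.138, -0.003, 1.306]
force: [1.0, -0.8, -0.0]
width: -0.1
```

Request:
send_rows(rows=[{"x": -1, "y": -4, "z": 0, "roll": 0, "claw": 1}, {"x": -2, "y": -8, "z": 0, "roll": 0, "claw": 1}, {"x": -3, "y": -12, "z": 0, "roll": 0, "claw": 1}, {"x": -4, "y": -16, "z": 0, "roll": 0, "claw": 1}, {"x": -4, "y": -16, "z": 0, "roll": 0, "claw": 1}])

```text
clock: 15.72
eef_pos: [477.4, -320.3, 172.3]
tool_rot: [-3.141, 0.007, 1.284]
force: [0.0, -1.0, -0.5]
width: 0.3
```

```bash
cat > look.py <<'E'
from h import *
for n in("top","scene"): cv2.imwrite(f"pics/l_{n}.png",ctrl.get_image(n)[0])
s=ctrl.read_state(); print(s["eef_pos"].round(1),s["clock"])
E
python3 look.py;python3 unw.py pics/l_top.png top pics/l_scene.png scene
```

```text
[ 480.7 -311.5  172.2] 15.8167
top a wheel [(np.float64(2.65), 75), (np.float64(4.05), 193)] ticks [(np.float64(0.1), 148), (np.float64(1.02), 136), (np.float64(2.05), 138), (np.float64(3.02), 140), (np.float64(4.1), 126)]
top b wheel [(np.float64(1.18), 200), (np.float64(2.45), 78)] ticks [(np.float64(1.0), 141), (np.float64(2.05), 140), (np.float64(3.02), 146), (np.float64(4.08), 126)]
top c wheel [(np.float64(3.08), 205)] ticks [(np.float64(0.08), 151), (np.float64(0.98), 135), (np.float64(2.02), 141), (np.float64(3.0), 149), (np.float64(4.05), 126)]
scene a wheel [(np.float64(3.9), 227)] ticks [(np.float64(-0.2), 139), (np.float64(1.92), 156), (np.float64(2.88), 194), (np.float64(3.92), 194), (np.float64(4.88), 164)]
scene b wheel [(np.float64(0.92), 192), (np.float64(3.35), 85)] ticks [(np.float64(0.65), 146), (np.float64(1.78), 154), (np.float64(2.88), 201), (np.float64(3.95), 182), (np.float64(4.88), 189)]
scene c wheel [(np.float64(2.98), 225)] ticks [(np.float64(-0.23), 144), (np.float64(1.82), 156), (np.float64(2.9), 190), (np.float64(3.95), 200), (np.float64(4.97), 185)]
```

View pics/unw_top.png

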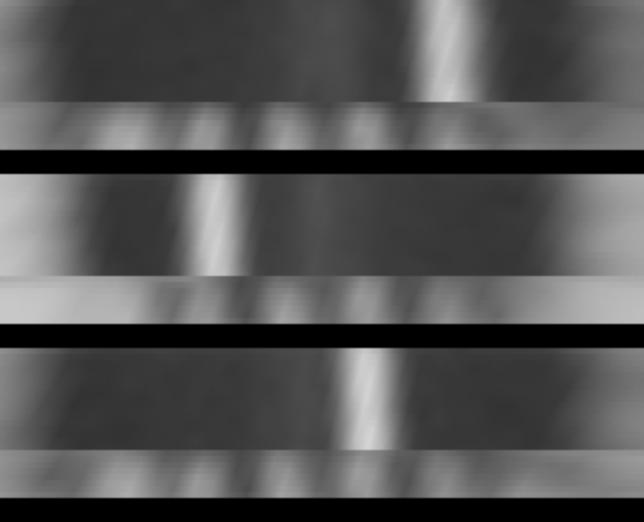

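Request:
send_rows(rows=[{"x": 0.9, "y": 4, "z": 0, "roll": 0, "claw": 1}, {"x": 1.8, "y": 8, "z": 0, "roll": 0, "claw": 1}, {"x": 2.7, "y": 12, "z": 0, "roll": 0, "claw": 1}, {"x": 3.6, "y": 16, "z": 0, "roll": 0, "claw": 1}, {"x": 4.5, "y": 20, "z": 0, "roll": 0, "claw": 1}])

```text
clock: 16.23
eef_pos: [527.3, -105.0, 172.7]
tool_rot: [-3.141, -0.001, 1.3]
force: [0.5, 0.5, 0.3]
width: -0.2
```

Request:
send_rows(rows=[{"x": 1, "y": 4, "z": -1, "roll": 0, "claw": 1}, {"x": 2.08, "y": 8.03, "z": -3, "roll": 0, "claw": 1}, {"x": 2.08, "y": 8.03, "z": -5, "roll": 0, "claw": 1}, {"x": 2.08, "y": 8.03, "z": -6.2, "roll": 0, "claw": 1}, {"x": 2.08, "y": 8.03, "z": -6.2, "roll": 0, "claw": 1}])

```text
clock: 16.65
eef_pos: [545.9, -25.2, 108.2]
tool_rot: [-3.136, 0.0, 1.304]
force: [-0.4, -0.3, -0.3]
width: -0.4
```

Request:
send_rows(rows=[{"x": 0, "y": 0, "z": 0, "roll": 0, "claw": 1}, {"x": 0, "y": 0, "z": -0.2, "roll": 0, "claw": 1}, {"x": 0, "y": 0, "z": -0.5, "roll": 0, "claw": 1}, {"x": 0, "y": 0, "z": -0.8, "roll": 0, "claw": 1}, {"x": 0, "y": 0, "z": -0.95, "roll": 0, "claw": 1}])

```text
clock: 17.07
eef_pos: [548.9, -29.0, 101.9]
tool_rot: [3.14, -0.001, 1.297]
force: [-0.1, 0.1, 5.7]
width: 0.0
```

```bash
python3 f.py
```

```text
F [-0.11  0.02  4.86] [5.8 4.6 4.6 5.4] P [548.89 -29.   101.9 ] [179.9  -0.   74.3] 17.2667
```

Request:
send_rows(rows=[{"x": -0.1, "y": 0.028, "z": 0, "roll": 0, "claw": 1}, {"x": -0.2, "y": 0.056, "z": 0, "roll": 0, "claw": 1}, {"x": -0.3, "y": 0.084, "z": 0, "roll": 0, "claw": 1}, {"x": -0.385, "y": 0.108, "z": 0, "roll": 0, "claw": 1}, {"x": -0.385, "y": 0.108, "z": 0, "roll": 0, "claw": 1}])

```text
clock: 17.68
eef_pos: [546.0, -28.1, 102.3]
tool_rot: [3.138, -0.001, 1.297]
force: [1.5, -0.5, 6.1]
width: -0.1
```

Request:
send_rows(rows=[{"x": 0, "y": 0, "z": 0.4, "roll": 0, "claw": 1}, {"x": 0, "y": 0, "z": 2, "roll": 0, "claw": 1}, {"x": 0, "y": 0, "z": 5, "roll": 0, "claw": 1}, {"x": -1, "y": -3, "z": 7, "roll": 0, "claw": 1}, {"x": -2, "y": -7, "z": 7, "roll": 0, "claw": 1}])

```text
clock: 18.1
eef_pos: [527.4, -94.0, 175.1]
tool_rot: [3.135, -0.004, 1.306]
force: [0.2, -0.9, 0.9]
width: -0.1
```

Request:
send_rows(rows=[{"x": -1, "y": -4, "z": 0, "roll": 0, "claw": 1}, {"x": -2, "y": -8, "z": 0, "roll": 0, "claw": 1}, {"x": -3, "y": -12, "z": 0, "roll": 0, "claw": 1}, {"x": -4, "y": -16, "z": 0, "roll": 0, "claw": 1}, {"x": -5, "y": -20, "z": 0, "roll": 0, "claw": 1}])

```text
clock: 18.52
eef_pos: [472.9, -299.3, 171.3]
tool_rot: [-3.141, -0.0, 1.298]
force: [1.5, 0.2, -0.6]
width: -0.1
```

```bash
python3 look.py;python3 unw.py pics/l_top.png top pics/l_scene.png scene
```

```text
[ 469.8 -306.8  170.9] 18.6167
top a wheel [(np.float64(2.7), 75), (np.float64(4.05), 194)] ticks [(np.float64(0.1), 148), (np.float64(1.02), 136), (np.float64(2.08), 137), (np.float64(3.02), 140), (np.float64(4.1), 126)]
top b wheel [(np.float64(0.95), 198)] ticks [(np.float64(1.0), 137), (np.float64(2.05), 140), (np.float64(3.02), 147), (np.float64(4.1), 127)]
top c wheel [(np.float64(3.08), 206)] ticks [(np.float64(0.08), 151), (np.float64(1.0), 135), (np.float64(2.02), 142), (np.float64(3.0), 148), (np.float64(4.05), 126)]
scene a wheel [(np.float64(3.9), 227)] ticks [(np.float64(-0.2), 139), (np.float64(1.92), 155), (np.float64(2.88), 194), (np.float64(3.95), 193), (np.float64(4.88), 163)]
scene b wheel [(np.float64(-1.12), 184), (np.float64(0.68), 183), (np.float64(3.58), 85)] ticks [(np.float64(0.65), 147), (np.float64(1.78), 156), (np.float64(2.88), 202), (np.float64(3.95), 182), (np.float64(4.88), 189)]
scene c wheel [(np.float64(2.98), 225)] ticks [(np.float64(-0.23), 143), (np.float64(1.82), 156), (np.float64(2.9), 189), (np.float64(3.95), 201), (np.float64(4.97), 186)]
```

```bash
python3 - <<'E'
from ang import *
p=(545.4,-30.1,np.radians(-15.5))
ds=[ctrl.get_image("top")[1] for _ in range(4)]
d=np.median(ds,0)
for x in(-24,-20,-12,-8,-4,0,4,8,12,20,24):
    r=[]
    for y in(93,103,107,111,115,119,123,127,135):
        u=proj("top",loc2w(p,[(x,y,88)]))[0].round().astype(int); o,k=ray("top",u); r.append((o+k[0]*d[u[1],u[0]])[2])
    print(x,np.round(r).astype(int))
for n in("top","scene"):
    for r in ctrl.place_of(n,"load_top")[:1]: print(n,r["confidence"],atz(n,r["uv"],87).round(1))
E
```

```text
-24 [71 72 71 71 70 72 72 71 69]
-20 [70 83 82 80 83 83 83 72 70]
-12 [75 84 83 94 92 93 89 82 71]
-8 [69 84 92 92 94 93 92 92 82]
-4 [81 91 92 91 93 93 93 95 82]
0 [82 90 94 93 94 92 93 92 81]
4 [86 91 95 94 94 93 91 92 82]
8 [71 83 95 91 94 92 91 94 82]
12 [73 83 93 92 94 93 92 82 70]
20 [74 71 83 82 83 83 81 73 70]
24 [71 70 72 71 72 71 69 70 70]
top 0.47 [[578.1  86.6  87. ]]
scene 0.65 [[573.3  78.   87. ]]
```

Request:
send_rows(rows=[{"x": 1.05, "y": 4, "z": 0, "roll": 0, "claw": 1}, {"x": 2.1, "y": 8, "z": 0, "roll": 0, "claw": 1}, {"x": 3.15, "y": 12, "z": 0, "roll": 0, "claw": 1}, {"x": 4.2, "y": 16, "z": 0, "roll": 0, "claw": 1}, {"x": 5.25, "y": 20, "z": 0, "roll": 0, "claw": 1}])

```text
clock: 19.33
eef_pos: [527.0, -94.0, 171.4]
tool_rot: [-3.142, -0.0, 1.3]
force: [0.1, -0.2, 0.1]
width: 0.3
```

Request:
send_rows(rows=[{"x": 1.05, "y": 4, "z": 0, "roll": 0, "claw": 1}, {"x": 2.1, "y": 8, "z": 0, "roll": 0, "claw": 1}, {"x": 3.15, "y": 12, "z": 0, "roll": 0, "claw": 1}, {"x": 4.2, "y": 16, "z": 0, "roll": 0, "claw": 1}, {"x": 4.85, "y": 17.9, "z": 0, "roll": 0, "claw": 1}])

```text
clock: 19.75
eef_pos: [575.3, 90.8, 171.6]
tool_rot: [-3.142, -0.005, 1.308]
force: [0.8, -0.3, -0.2]
width: 0.2
```

Request:
send_rows(rows=[{"x": 0, "y": 0, "z": 0, "roll": 0, "claw": 1}, {"x": 0, "y": 0, "z": -2, "roll": 0, "claw": 1}, {"x": 0, "y": 0, "z": -4, "roll": 0, "claw": 1}, {"x": 0, "y": 0, "z": -5.5, "roll": 0, "claw": 1}, {"x": 0, "y": 0, "z": -5.5, "roll": 0, "claw": 1}])

```text
clock: 20.17
eef_pos: [572.5, 81.5, 113.4]
tool_rot: [-3.136, 0.003, 1.3]
force: [-0.5, -0.4, -1.0]
width: 0.0
```

```bash
python3 f.py; python3 -c "
import cv2;i=cv2.imread('pics/last.png');cv2.imwrite('pics/v8.png',cv2.resize(i[180:300,300:460],(800,600),interpolation=3))"
```

```text
F [0.23 0.82 0.32] [-0.3  0.1  0.4  0.4] P [575.37  81.82 116.73] [179.9  -0.   74.4] 20.3667
```

View pics/v8.png

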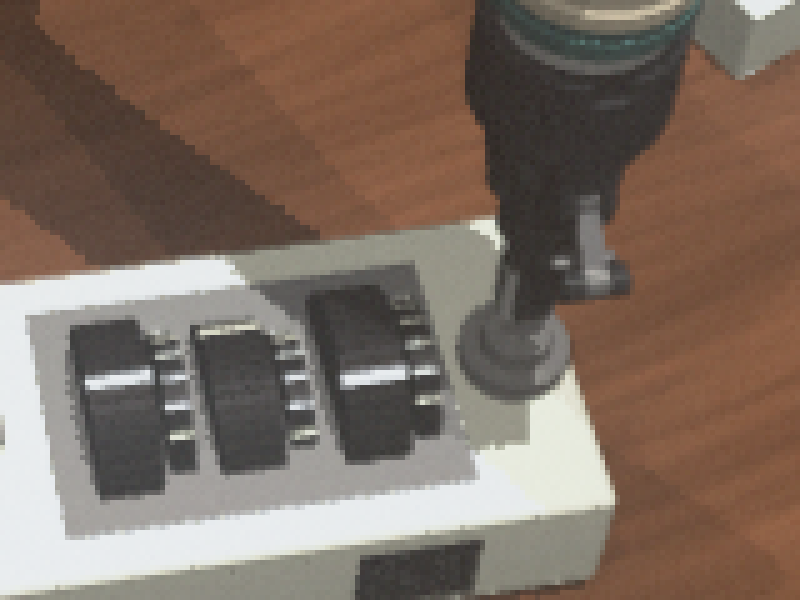

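The tip (px 530,320) hovers over the button (510,345), and the pointers are still in line with their ticks. I'll press now.

Request:
send_rows(rows=[{"x": 0, "y": 0, "z": -0.4, "roll": 0, "claw": 1}, {"x": 0, "y": 0, "z": -0.8, "roll": 0, "claw": 1}, {"x": 0, "y": 0, "z": -1.2, "roll": 0, "claw": 1}, {"x": 0, "y": 0, "z": -1.4, "roll": 0, "claw": 1}, {"x": 0, "y": 0, "z": -1.4, "roll": 0, "claw": 1}])

```text
clock: 20.78
eef_pos: [575.3, 81.4, 101.9]
tool_rot: [-3.141, 0.0, 1.298]
force: [-0.0, -0.0, 1.7]
width: 0.2
```

Request:
send_rows(rows=[{"x": 0, "y": 0, "z": -0.15, "roll": 0, "claw": 1}, {"x": 0, "y": 0, "z": -0.3, "roll": 0, "claw": 1}, {"x": 0, "y": 0, "z": -0.3, "roll": 0, "claw": 1}])

```text
clock: 21.03
eef_pos: [575.3, 81.4, 99.2]
tool_rot: [3.142, 0.0, 1.298]
force: [-1.1, 0.0, 3.5]
width: -0.1
```

Request:
send_rows(rows=[{"x": 0, "y": 0, "z": -0.1, "roll": 0, "claw": 1}, {"x": 0, "y": 0, "z": -0.15, "roll": 0, "claw": 1}, {"x": 0, "y": 0, "z": -0.15, "roll": 0, "claw": 1}])

```text
clock: 21.28
eef_pos: [575.4, 81.4, 97.8]
tool_rot: [3.141, 0.0, 1.298]
force: [-0.6, -0.5, 4.4]
width: 0.2
```

```bash
python3 f.py
```

```text
F [-0.74 -0.96  4.23] [4.1 3.9 4.4 4.4] P [575.37  81.37  97.81] [180.    0.   74.4] 21.4833
```

Request:
send_rows(rows=[{"x": 0, "y": 0, "z": -0.05, "roll": 0, "claw": 1}, {"x": 0, "y": 0, "z": -0.1, "roll": 0, "claw": 1}, {"x": 0, "y": 0, "z": -0.1, "roll": 0, "claw": 1}])

```text
clock: 21.73
eef_pos: [575.4, 81.4, 97.1]
tool_rot: [3.141, 0.0, 1.298]
force: [-1.6, -1.5, 7.7]
width: -0.0
```

Request:
send_rows(rows=[{"x": 0, "y": 0, "z": -0.05, "roll": 0, "claw": 1}, {"x": 0, "y": 0, "z": -0.1, "roll": 0, "claw": 1}, {"x": 0, "y": 0, "z": -0.1, "roll": 0, "claw": 1}])

```text
clock: 21.98
eef_pos: [575.4, 81.4, 97.0]
tool_rot: [3.141, 0.0, 1.298]
force: [-3.7, 0.1, 14.1]
width: 0.3
```

```bash
python3 f.py
```

```text
F [-3.65 -1.06 14.6 ] [14.4 14.8 14.5 14.5] P [575.4   81.39  96.95] [180.    0.   74.4] 22.1833
```

The button is hard against its stop: 14.6 N, and z stays at 97.0. I'll lift straight up and move clear.

Request:
send_rows(rows=[{"x": 0, "y": 0, "z": 0.5, "roll": 0, "claw": 1}, {"x": 0, "y": 0, "z": 1.5, "roll": 0, "claw": 1}, {"x": 0, "y": 0, "z": 4, "roll": 0, "claw": 1}, {"x": 0, "y": 0, "z": 7.5, "roll": 0, "claw": 1}, {"x": -1, "y": -3.5, "z": 8, "roll": 0, "claw": 1}])

```text
clock: 22.6
eef_pos: [570.2, 56.0, 180.9]
tool_rot: [3.132, -0.012, 1.309]
force: [1.7, 1.0, 0.8]
width: -0.1
```

Request:
send_rows(rows=[{"x": -1, "y": -4, "z": 0, "roll": 0, "claw": 1}, {"x": -2, "y": -8, "z": 0, "roll": 0, "claw": 1}, {"x": -3, "y": -12, "z": 0, "roll": 0, "claw": 1}, {"x": -4, "y": -16, "z": 0, "roll": 0, "claw": 1}, {"x": -5, "y": -20, "z": 0, "roll": 0, "claw": 1}])

```text
clock: 23.02
eef_pos: [514.6, -155.1, 175.8]
tool_rot: [3.141, -0.0, 1.299]
force: [1.0, -0.0, -0.2]
width: 0.2
```

Request:
send_rows(rows=[{"x": -1, "y": -4, "z": 0, "roll": 0, "claw": 1}, {"x": -2, "y": -8, "z": 0, "roll": 0, "claw": 1}, {"x": -3, "y": -12, "z": 0, "roll": 0, "claw": 1}, {"x": -3, "y": -12, "z": 0, "roll": 0, "claw": 1}, {"x": -3, "y": -12, "z": 0, "roll": 0, "claw": 1}])

```text
clock: 23.43
eef_pos: [483.8, -276.9, 175.4]
tool_rot: [-3.141, 0.001, 1.291]
force: [0.3, 0.7, -0.3]
width: -0.1
```

```bash
python3 look.py;python3 unw.py pics/l_top.png top pics/l_scene.png scene; python3 - <<'E'
from ang import *
p=(545.4,-30.1,np.radians(-15.5)); d=np.median([ctrl.get_image("top")[1] for _ in range(3)],0)
z=[]
for x in(-4,0,4):
    for y in(111,115,119):
        u=proj("top",loc2w(p,[(x,y,88)]))[0].round().astype(int); o,k=ray("top",u); z.append((o+k[0]*d[u[1],u[0]])[2])
print("button top",np.mean(z).round(1))
i=cv2.imread("pics/l_scene.png"); cv2.imwrite("pics/v9.png",cv2.resize(i[200:320,260:420],(800,600),interpolation=3))
a=cv2.imread("pics/scene0.png"); b=cv2.absdiff(a,i).max(2)>40; print("diff cols/rows outside", [np.ptp(v).item() for v in np.nonzero(b)])
E
```

```text
[ 485.6 -272.6  175.6] 23.5333
top a wheel [(np.float64(4.05), 193)] ticks [(np.float64(0.1), 148), (np.float64(1.02), 136), (np.float64(2.08), 138), (np.float64(3.05), 141), (np.float64(4.1), 126)]
top b wheel [(np.float64(0.95), 198)] ticks [(np.float64(0.98), 137), (np.float64(2.05), 139), (np.float64(3.02), 145), (np.float64(4.08), 126)]
top c wheel [(np.float64(3.08), 206)] ticks [(np.float64(0.08), 151), (np.float64(0.98), 134), (np.float64(2.02), 141), (np.float64(3.0), 148), (np.float64(4.05), 126)]
scene a wheel [(np.float64(3.9), 227)] ticks [(np.float64(-0.2), 138), (np.float64(1.92), 155), (np.float64(2.88), 194), (np.float64(3.92), 193), (np.float64(4.88), 164)]
scene b wheel [(np.float64(-1.12), 184), (np.float64(0.68), 183), (np.float64(3.58), 85)] ticks [(np.float64(0.65), 147), (np.float64(1.78), 154), (np.float64(2.88), 201), (np.float64(3.95), 181), (np.float64(4.88), 187)]
scene c wheel [(np.float64(2.98), 226)] ticks [(np.float64(-0.23), 145), (np.float64(1.82), 157), (np.float64(2.9), 189), (np.float64(3.95), 200), (np.float64(4.97), 185)]
button top 92.9
diff cols/rows outside [309, 381]
```

View pics/v9.png

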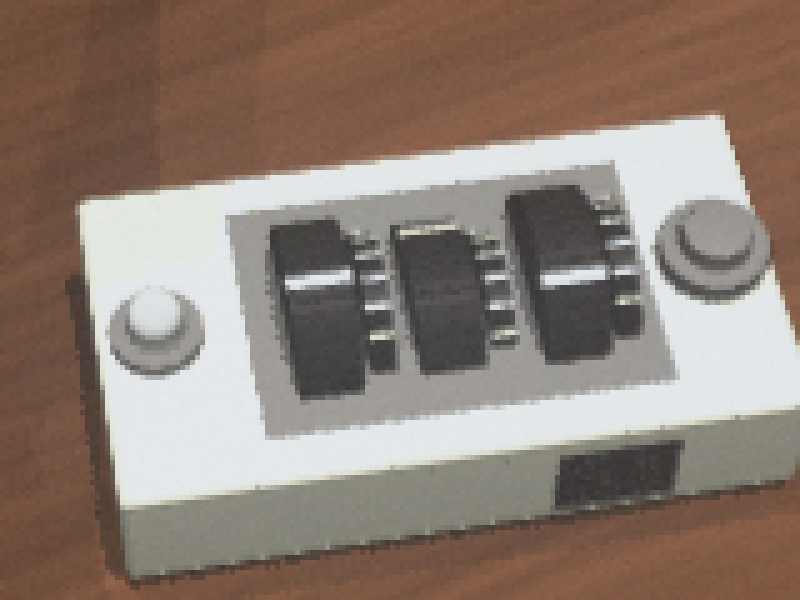

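The pointers line up with their ticks: left at (575,275), middle at (428,230), right at (318,280). The button at (715,230) is back up. Handing in.

```bash
python3 -c "
from cell import ctrl; print(ctrl.finish_job())"
```

```text
the job is handed in; nothing more can be done
None
```

I set the three thumbwheels to 4-1-3, pressed the load button fully down, let it spring back, and handed the job in at about 24 s of the 72 s allowed.

- **Wheels:** measured against their own ticks in both cameras, the final readings are about 3.96, 0.98 and 3.08. The right wheel is therefore about 1.6° past its tick, which I left as it was. The scene camera sees the low ticks of the middle wheel at a poor angle, so I relied mainly on the top view for that one.
- **Wheel pressure:** I kept the touch to about 4–6 N. The highest single reading was 6.5 N, against a strain limit of 12 N.
- **Load button:** I pressed it only after all three wheels read right. The force rose to about 14.6 N with no further travel, so it was on its stop. Depth readings put its top at 93 mm before and after, so it came back up.
- **Other things on the bench:** the arm was clear of everything at the end. I never moved the arm towards them, but I did not measure their positions afterwards. My overall before/after picture comparison didn't settle it, because the arm itself appears in the pictures.

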